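# Start the cooker hood from its control box

## Robot

A 6-joint arm with a two-finger parallel gripper is mounted at the origin on a cart in front of the work surface, level with it; the furniture and walls round the work are solid. World frame = base frame: x ahead of the robot, y to its left, z up, the work surface at z = 0. Lengths are in m, angles in rad, forces in N, time in s.
With the tool pointing down it reaches from about 0.275 to 0.825 m from the base axis. Payload 5.2 kg.
Tool frame: the origin (TCP) lies on the centre line of the jaws, within the pads' length; the fingertips stand 22 mm ahead of it and the grasp point (between the pads) lies 3 mm ahead of it; z points along the fingers, y is the line along which they close (so a half turn about z gives the same grasp; the last joint's range is limited). The gripper opens to 93 mm and grips with 3 to 60 N. Pads are 15 mm wide; open, the fingers measure 128 mm over their backs; the gripper's body (75 mm by 188 mm) begins 65 mm behind the grasp point.
Start: joints at [-1.404, 0.259, 1.535, -0, 1.348, -0.203], TCP at [0.199, -0.513, 0.207] pointing down, gripper open.
Joint ranges: [-3.14, 3.14], [-0.91, 2.08], [0.19, 2.58], [-1.22, 4.36], [0.22, 2.71], [-3.12, 3.12]. Speed limits (rad/s): [2.57, 2.57, 3.14, 3.14, 3.14, 3.14].

## Interface

Orientations are given as a unit quaternion [x, y, z, w].
In Python, from plant import env gives the robot as it stands. The module is installed in compiled form; this text tells all that it offers.
- The arm moves only by the tool jog_arm, never from a script. Its argument "moves" is a list of rows, each a list of 5 numbers: the finger opening in m, from 0 to 0.093, then the shift along the world's x, y, z in m, then the turn about the world's z in rad. A call has 1 to 20 rows; each row shifts and turns the commanded pose from where the row before left it; what a row does not reach is not made up. A row lasts 1/12 s, in which the tool goes at most 41.7 mm and 7.16 degrees, less where a joint would pass 70% of its speed; a pose out of reach is approached as far as the arm can. A call is refused whole if a number of a shift passes 0.0417 or a number of a turn 0.125, either way. A call with a gripper value outside its range is refused whole. The fingers move at their own pace and stop on an object; "squeeze" is the grip in N (left out, the last holds). Time passes only in rows, so rows that do not move let the fingers close. It gives the time, the measured TCP pose, the force, the opening and the grip force at its end, in the units of the state.
- env.get_state(): the state, without advancing time (a new reading comes with each control period).
- env.camera(name): name is "scene" or "top" or "wrist"; returns (picture, depth): 400x640x3 uint8, blue, green, red; 400x640 float32, m along the optical axis (not along the pixel's ray), 0 where there is no reading.
- env.camera_info(name): a dict with "fx", "fy", "cx", "cy" (pixels), "R" (3x3) and "t" (3): a world point X has camera coordinates R X + t. Camera axes: x right, y down, z forward; pixel columns grow to the right and rows downward; lengths in m; the calibration is good to about 2 mm. The wrist camera is an equidistant fisheye: a pixel r from the principal point sees the ray r / f radians off the axis. A picture is of the moment at which its call begins: read the wrist's pose just before it. camera_info takes no time and is no camera call; for the wrist camera it gives the pose at the moment of the call.
- env.hand_in(): hands the job in; it is judged then, once.
The state is a dict: "time_s": time; "joint_positions": joint angles; "qd": joint speeds; "effort": joint torques, N m; "ee_pos": TCP position; "tool_rot": TCP orientation; "ft_force": force on the tool from outside, world axes, zero at the start; "ft_torque": the same for the moment, N m; "finger_gap": finger opening in m; "grip_force": force on a finger pad.
Only numpy, scipy, OpenCV 4.12 (cv2) and the standard library are available. Lean on these libraries where they do the work, as an engineer would, in place of code of your own. Each camera call takes 0.05 s, during which the arm holds its last target. There are 200 camera calls.

## Task

Start the cooker hood from its control box on the worktop: press the large round key, then the long bar-shaped key, then the square key, each lightly and all the way down, where it stays. Leave the small round key up, and do not move, lift or knock the things standing round the box.

Things in the scene. Friction and masses are not known exactly. Their poses are not given: they have to be found in the camera images.
- control_box: control box of the cooker hood: flat grey box with an aluminium top plate, 120 mm deep (its x) by 250 mm along the key row (its y), top plate 30 mm above the worktop, screwed down. Origin: centre of its underside on the worktop; x points away from the robot side at yaw 0, towards its dark display window; four black keys stand in one row along y at x = -18 mm, y = -81, -27, 27 and 81 mm, in any arrangement. A robot that pushes with over 30 N damages box or keys.
- large_round_top (a point): centre of the top face of the large round key (34 mm across, black, flat top, told apart by shape and size); to be pressed. When up, it stands 45 mm above the worktop (15 mm above the top plate); the point sinks with the key. Axes as the box's.
- large_round_key (a joint): how far the large round key is pushed straight down, m: 0 up, 0.011 at the bottom stop; starts between 0 and 0.001. It slides against about 3 N of friction, has no spring and stays where it is left, as a latched key does; counts as down beyond 0.007.
- large_round_seat: fixed thin steel surround of the large round key and the key in it; origin on the top plate under the key's centre
- bar_top (a point): centre of the top face of the long bar-shaped key (46 mm long (box x) by 16 mm wide, black, flat top, told apart by shape and size); to be pressed. When up, it stands 45 mm above the worktop (15 mm above the top plate); the point sinks with the key. Axes as the box's.
- bar_key (a joint): how far the long bar-shaped key is pushed straight down, m: 0 up, 0.011 at the bottom stop; starts between 0 and 0.001. It slides against about 3 N of friction, has no spring and stays where it is left, as a latched key does; counts as down beyond 0.007.
- bar_seat: fixed thin steel surround of the long bar-shaped key and the key in it; origin on the top plate under the key's centre
- square_top (a point): centre of the top face of the square key (27 by 27 mm, black, flat top, told apart by shape and size); to be pressed. When up, it stands 45 mm above the worktop (15 mm above the top plate); the point sinks with the key. Axes as the box's.
- square_key (a joint): how far the square key is pushed straight down, m: 0 up, 0.011 at the bottom stop; starts between 0 and 0.001. It slides against about 3 N of friction, has no spring and stays where it is left, as a latched key does; counts as down beyond 0.007.
- square_seat: fixed thin steel surround of the square key and the key in it; origin on the top plate under the key's centre
- small_round_top (a point): centre of the top face of the small round key (18 mm across, black, flat top, told apart by shape and size); to be left up, not pressed (over 3 mm counts as pressed). When up, it stands 45 mm above the worktop (15 mm above the top plate); the point sinks with the key. Axes as the box's.
- small_round_key (a joint): how far the small round key is pushed straight down, m: 0 up, 0.011 at the bottom stop; starts between 0 and 0.001. It slides against about 3 N of friction, has no spring and stays where it is left, as a latched key does; counts as down beyond 0.007.
- small_round_seat: fixed thin steel surround of the small round key and the key in it; origin on the top plate under the key's centre
- honey_jar: loose honey jar, 64 mm across, 87 mm high, upright, behind the control box (display side); origin at the centre of its underside; leave it where it is
- salt_shaker: loose salt shaker, 44 mm across, 90 mm high, upright, behind the control box (display side); origin at the centre of its underside; leave it where it is
- egg_timer: loose white egg timer, 66 mm across, 43 mm high, behind the control box (display side); origin at the centre of its underside; leave it where it is
- mug_tea: loose blue mug, 82 mm across, 94 mm high, far left on the worktop; origin near the centre of its underside; leave it where it is

How it is judged:
By the outcome, as a careful person would: the job done as asked, in the order asked, and still so for the second after the job is handed in, with the robot touching nothing.
It also fails if it takes over 42 s, if anything falls off the work surface, if the arm or the gripper's body presses on something with over 40 N, if the wrist force passes 120 N, or if a joint passes its speed limit or range.

## Working session

There is one attempt and no reset: what is moved stays moved. The work goes in short steps, Python scripts to look and compute and a tool call to move; the robot and the scene stay as the last step left them, time stands still between calls to the robot, and variables do not carry over. Pictures are saved under pics/ and viewed, at most 10 in all, crops included, and the job is handed in when it is done.

Besides the shell and the picture viewer there is one more tool, called after ">>>" by a JSON object that holds its "name" and its "arguments", one argument or row to a line. jog_arm: Moves the arm, as the interface text tells. Its arguments: {"type":"object","properties":{"moves":{"type":"array","items":{"type":"array","items":{"type":"number"}}},"squeeze":{"type":"number"}},"required":["moves"]}

```bash
mkdir -p pics
python3 - <<'E'
from plant import env
import cv2,numpy as np
for n in("top","scene"):
    p,d=env.camera(n); cv2.imwrite(f"pics/{n}0.png",p); np.savez(f"{n}0.npz",p=p,d=d,**env.camera_info(n))
    print(n,env.camera_info(n))
s=env.get_state();print(s["time_s"],s["ee_pos"],s["tool_rot"],s["finger_gap"])
E
```

```text
top {'fx': 415.8113819746638, 'fy': 415.8113819746638, 'cx': 315.3893208617693, 'cy': 199.0198794743674, 'R': array([[ 0.01360962, -0.9995981 , -0.02486801],
       [-0.98696472, -0.00944072, -0.16065963],
       [ 0.16036028,  0.02673037, -0.98669654]]), 't': array([0.25271836, 0.59110994, 1.01698804])}
scene {'fx': 469.0457673065641, 'fy': 469.0457673065641, 'cx': 316.800857049767, 'cy': 196.5533099165001, 'R': array([[ 0.55254103, -0.83339632, -0.01220593],
       [-0.42662829, -0.27021295, -0.86311834],
       [ 0.71602145,  0.48211569, -0.50485419]]), 't': array([-0.13124326,  0.35320185,  1.01725978])}
0.1 [ 0.19871322 -0.51230258  0.20620602] [ 9.82954767e-01  1.83845751e-01  1.70296985e-05 -8.16285811e-04] 0.09280878662328186
```

View pics/top0.png

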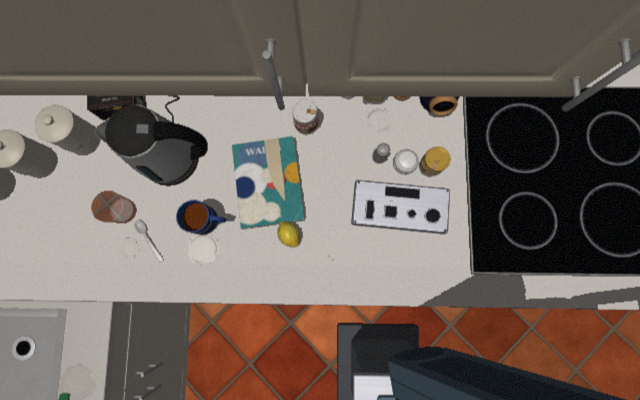

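View pics/scene0.png

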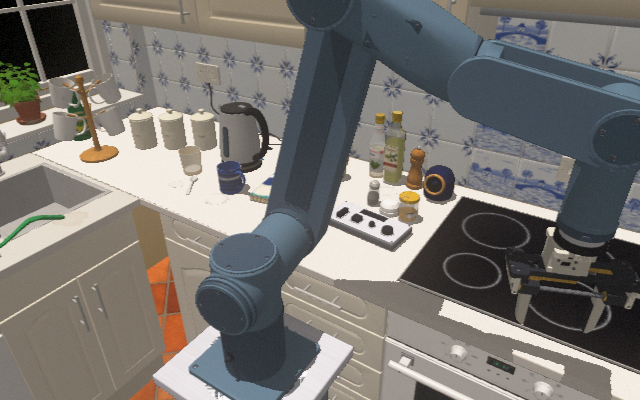

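The top view shows the control box centred near (402,207). From left to right, its keys are the bar (370,209), square (391,211), small round (411,213) and large round (433,215), with the display at (402,192). The scene view confirms that the timer, salt and honey stand behind the box.

Run:
```python
import cv2,numpy as np
from plant import env
f=np.load("top0.npz");p=f["p"];R=f["R"];t=f["t"]
def ray(u,v,z):
    r=R.T@np.array([(u-f["cx"])/f["fx"],(v-f["cy"])/f["fy"],1]);c=-R.T@t
    return c+r*(z-c[2])/r[2]
g=p.max(2)
m=(g<75).astype(np.uint8); m[:178]=0;m[236:]=0;m[:,:356]=0;m[:,446:]=0
n,l,s,c=cv2.connectedComponentsWithStats(m)
P=[]
for i in range(1,n):
    if s[i,4]>15:
        w=ray(*c[i],.045 if c[i][1]>200 else .031);print(c[i].round(1),s[i],w.round(4))
b=(g>120).astype(np.uint8)
roi=cv2.resize(p[170:245,340:460],None,fx=6,fy=6,interpolation=cv2.INTER_CUBIC);cv2.imwrite("pics/crop.png",roi)
for n,u,v in(("honey",437,158),("salt",383,150),("timer",405,160)):print(n,ray(u,v,.09 if n!="timer" else .043).round(3))
```

```text
[401.9 192.1] [386 187  33  12 286] [0.6118 0.0344 0.031 ]
[369.6 209.1] [366 201   8  17 104] [0.5641 0.1204 0.045 ]
[390.4 211.1] [385 206  12  11 103] [0.5597 0.0672 0.045 ]
[432.4 215.2] [426 209  14  13 134] [ 0.5502 -0.0391  0.045 ]
[411.4 213.1] [408 210   8   7  34] [0.5549 0.014  0.045 ]
honey [ 0.688 -0.044  0.09 ]
salt [0.708 0.09  0.09 ]
timer [0.695 0.027 0.043]
```

View pics/crop.png

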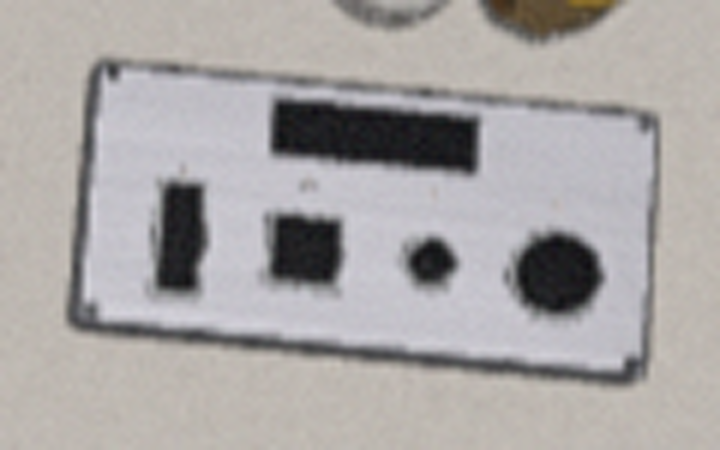

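The crop confirms the layout: bar, square, small round, large round. The box yaw is about -0.087 rad, so the tool has to turn about -0.457. I'll approach above the large round key with the fingers closed.

>>> {"name": "jog_arm", "arguments": {
  "moves": [
    [0,0.0175,0.0237,-0.004,-0.023],
    [0,0.0175,0.0237,-0.004,-0.023],
    [0,0.0175,0.0237,-0.004,-0.023],
    [0,0.0175,0.0237,-0.004,-0.023],
    [0,0.0175,0.0237,-0.004,-0.023],
    [0,0.0175,0.0237,-0.004,-0.023],
    [0,0.0175,0.0237,-0.004,-0.023],
    [0,0.0175,0.0237,-0.004,-0.023],
    [0,0.0175,0.0237,-0.004,-0.023],
    [0,0.0175,0.0237,-0.004,-0.023],
    [0,0.0175,0.0237,-0.004,-0.023],
    [0,0.0175,0.0237,-0.004,-0.023],
    [0,0.0175,0.0237,-0.004,-0.023],
    [0,0.0175,0.0237,-0.004,-0.023],
    [0,0.0175,0.0237,-0.004,-0.023],
    [0,0.0175,0.0237,-0.004,-0.023],
    [0,0.0175,0.0237,-0.004,-0.023],
    [0,0.0175,0.0237,-0.004,-0.023],
    [0,0.0175,0.0237,-0.004,-0.023],
    [0,0.0175,0.0237,-0.004,-0.02]
  ],
  "squeeze": 10
}}

```text
time_s: 1.77
ee_pos: [0.5492, -0.0373, 0.1264]
tool_rot: [0.999, -0.044, -0.0, -0.0]
ft_force: [1.6, -0.5, 0.9]
finger_gap: 0.0007
grip_force: 0.0
```

Run:
```python
from plant import env
import cv2,numpy as np
from scipy.spatial.transform import Rotation as Ro
i=env.camera_info("wrist");s=env.get_state()
p,d=env.camera("wrist");cv2.imwrite("pics/w1.png",p);np.savez("w1.npz",p=p,d=d,**i)
print(s["time_s"],s["ee_pos"],Ro.from_quat(s["tool_rot"]).as_matrix().round(4),s["finger_gap"],s["ft_force"],s["joint_positions"]);print(i,(-i["R"].T@i["t"]))
f=env.camera_info("scene")
```

```text
1.7667 [ 0.54917575 -0.03733425  0.12635963] [[ 9.961e-01 -8.810e-02 -8.000e-04]
 [-8.810e-02 -9.961e-01  2.000e-04]
 [-8.000e-04 -1.000e-04 -1.000e+00]] 0.0007208219860735256 [ 1.56135557 -0.47131175  0.89770085] [-2.70525605e-01  3.26909127e-01  1.64817704e+00 -4.54142668e-05
  1.16732438e+00  1.38849917e+00]
{'fx': 309.70691628693146, 'fy': 309.70691628693146, 'cx': 321.75287829006754, 'cy': 199.94836587135137, 'R': array([[-8.77282158e-02, -9.96144441e-01, -1.12544561e-04],
       [-9.60920404e-01,  8.45963341e-02,  2.63581936e-01],
       [-2.62556159e-01,  2.32317193e-02, -9.64637005e-01]]), 't': array([0.01166777, 0.51990198, 0.45768323])} [ 0.62077557 -0.04299178  0.30446273]
```

View pics/w1.png

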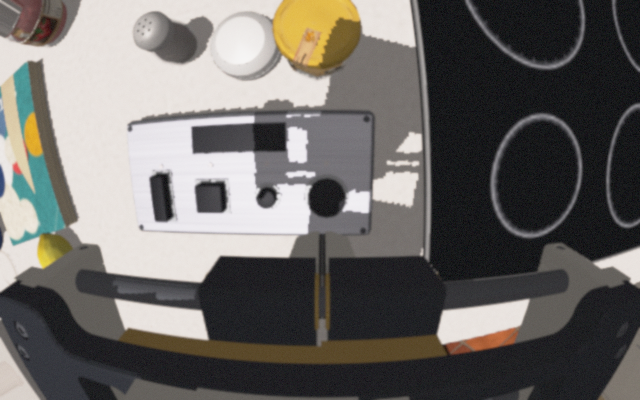

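The wrist view shows the bar (162,197), square (210,197), small round (267,197) and large round (327,198) keys. The fingers cross the lower centre, with their top edge near row 256. Next I'll check the key positions and the finger geometry.

Run:
```python
import cv2,numpy as np
f=np.load("w1.npz");p=f["p"];d=f["d"];R=f["R"];t=f["t"];c=-R.T@t
def dirw(u,v):
    a=np.array([u-f["cx"],v-f["cy"]])/f["fx"];r=np.hypot(*a)
    return R.T@np.r_[a/max(r,1e-9)*np.sin(r),np.cos(r)]
def ray(u,v,z):
    r=dirw(u,v);return c+r*(z-c[2])/r[2]
def dep(u,v):
    r=dirw(u,v);return c+r*d[v,u]/(R@r)[2]
g=p.max(2)
for th in(45,):
    m=(g<th).astype(np.uint8);m[:165]=0;m[228:]=0;m[:,:140]=0;m[:,365:]=0
    n,l,s,cc=cv2.connectedComponentsWithStats(m)
    for i in range(1,n):
        if s[i,4]>40:print(cc[i].round(1),s[i],ray(*cc[i],.045).round(4))
for u,v in((322,240),(322,238),(322,300),(225,265),(215,300),(260,262),(300,262),(380,265),(430,280),(327,198),(267,197),(210,197),(300,300),(345,330)):print(u,v,d[v,u],dep(u,v).round(3))
```

```text
[165.6 194.5] [156 175  16  44 240] [0.5684 0.1099 0.045 ]
[325.9 197.2] [310 179  34  37 964] [ 0.5523 -0.0406  0.045 ]
[218.5 192.2] [200 184  25  25 118] [0.5655 0.0548 0.045 ]
[265.8 192.1] [259 188  16  10  69] [0.5615 0.0113 0.045 ]
322 240 0.16859955 [ 0.555 -0.037  0.148]
322 238 0.17076124 [ 0.556 -0.037  0.145]
322 300 0.0732752 [ 0.578 -0.039  0.24 ]
225 265 0.07907421 [ 0.586 -0.014  0.233]
215 300 0.06676226 [ 0.583 -0.015  0.246]
260 262 0.078666255 [ 0.586 -0.024  0.233]
300 262 0.07980746 [ 0.585 -0.034  0.232]
380 265 0.079464525 [ 0.582 -0.055  0.232]
430 280 0.06954941 [ 0.582 -0.066  0.242]
327 198 0.26758838 [ 0.552 -0.041  0.046]
267 197 0.26870346 [0.557 0.011 0.045]
210 197 0.2689067 [0.562 0.064 0.044]
300 300 0.065607235 [ 0.583 -0.035  0.247]
345 330 0.06872141 [ 0.573 -0.044  0.246]
```

>>> {"name": "jog_arm", "arguments": {
  "moves": [
    [0,0.002,-0.0027,-0.01,0],
    [0,0,0,-0.02,0],
    [0,0,0,-0.015,0],
    [0,0,0,-0.01,0],
    [0,0,0,-0.003,0],
    [0,0,0,-0.002,0],
    [0,0,0,-0.002,0],
    [0,0,0,-0.001,0],
    [0,0,0,-0.001,0]
  ]
}}

```text
time_s: 2.57
ee_pos: [0.5513, -0.0419, 0.0636]
tool_rot: [0.999, -0.044, 0.001, 0.0]
ft_force: [-0.4, 0.4, -0.1]
finger_gap: 0.0006
grip_force: 0.0
```

>>> {"name": "jog_arm", "arguments": {
  "moves": [
    [0,0,0,-0.001,0],
    [0,0,0,-0.001,0],
    [0,0,0,-0.001,0]
  ]
}}

```text
time_s: 2.82
ee_pos: [0.551, -0.0415, 0.0602]
tool_rot: [0.999, -0.044, 0.0, 0.0]
ft_force: [0.5, 0.0, 0.0]
finger_gap: 0.0003
grip_force: 0.0
```

>>> {"name": "jog_arm", "arguments": {
  "moves": [
    [0,0,0,-0.001,0],
    [0,0,0,-0.001,0]
  ]
}}

```text
time_s: 2.98
ee_pos: [0.5508, -0.0415, 0.0579]
tool_rot: [0.999, -0.044, 0.0, 0.0]
ft_force: [0.5, 0.4, -0.2]
finger_gap: 0.0003
grip_force: 0.0
```

Run:
```python
from plant import env
import cv2,numpy as np
p,d=env.camera("wrist");cv2.imwrite("pics/w2.png",cv2.resize(p[120:300,130:430],None,fx=2.5,fy=2.5));print(env.get_state()["ft_force"])
```

```text
[ 0.23248978  0.50736177 -0.25608075]
```

View pics/w2.png

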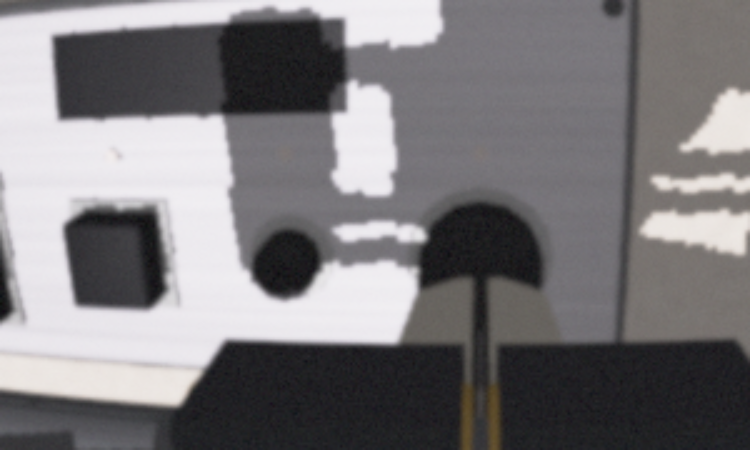

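The fingertips sit over the large round key (crop 480,280), centred sideways. There is no clear contact force yet, so I'll continue gently.

>>> {"name": "jog_arm", "arguments": {
  "moves": [
    [0,0,0,-0.001,0],
    [0,0,0,0,0]
  ]
}}

```text
time_s: 3.2
ee_pos: [0.5507, -0.0415, 0.0568]
tool_rot: [0.999, -0.044, -0.0, -0.0]
ft_force: [0.0, 0.6, 1.0]
finger_gap: 0.0007
grip_force: 0.0
```

>>> {"name": "jog_arm", "arguments": {
  "moves": [
    [0,0,0,-0.001,0],
    [0,0,0,0,0]
  ]
}}

```text
time_s: 3.37
ee_pos: [0.5507, -0.0415, 0.0558]
tool_rot: [0.999, -0.044, -0.0, -0.0]
ft_force: [0.9, -0.0, 0.6]
finger_gap: 0.0004
grip_force: 0.0
```

```bash
cat > w.py <<'E'
from plant import env
import numpy as np
i=env.camera_info("wrist");R=i["R"];c=-R.T@i["t"];s=env.get_state();p,d=env.camera("wrist")
v,u=np.mgrid[0:400,0:640];a=np.stack([u-i["cx"],v-i["cy"]],-1)/i["fx"];r=np.hypot(a[...,0],a[...,1])+1e-9
k=np.dstack([a*(np.tan(r)/r)[...,None],np.ones_like(r)])
X=(k*d[...,None])@R+c; X[d==0]=np.nan
E
python3 - <<'E'
from w import *
print(s["ee_pos"],s["ft_force"])
for row in range(196,258,3): print(row,[tuple((X[row,q]*1000).round(0).astype(int)) for q in (308,316,322,328,338)] if not np.isnan(X[row,[308,316,322,328,338]]).any() else 'nan')
E
```

```text
[ 0.5507398  -0.04149468  0.05580045] [ 0.92709905 -0.01387519  0.57057098]
196 [(np.int64(570), np.int64(-33), np.int64(30)), (np.int64(570), np.int64(-39), np.int64(30)), (np.int64(570), np.int64(-43), np.int64(32)), (np.int64(569), np.int64(-47), np.int64(30)), (np.int64(569), np.int64(-53), np.int64(30))]
199 [(np.int64(569), np.int64(-33), np.int64(32)), (np.int64(568), np.int64(-38), np.int64(31)), (np.int64(568), np.int64(-42), np.int64(31)), (np.int64(568), np.int64(-47), np.int64(32)), (np.int64(567), np.int64(-53), np.int64(30))]
202 [(np.int64(567), np.int64(-33), np.int64(33)), (np.int64(567), np.int64(-38), np.int64(33)), (np.int64(567), np.int64(-42), np.int64(35)), (np.int64(566), np.int64(-46), np.int64(32)), (np.int64(565), np.int64(-53), np.int64(32))]
205 [(np.int64(565), np.int64(-33), np.int64(32)), (np.int64(567), np.int64(-38), np.int64(41)), (np.int64(567), np.int64(-42), np.int64(43)), (np.int64(566), np.int64(-46), np.int64(41)), (np.int64(563), np.int64(-53), np.int64(32))]
208 [(np.int64(565), np.int64(-33), np.int64(39)), (np.int64(566), np.int64(-38), np
[... 3214 characters left out ...]
.int64(559), np.int64(-35), np.int64(94)), (np.int64(559), np.int64(-39), np.int64(95)), (np.int64(558), np.int64(-42), np.int64(92)), (np.int64(559), np.int64(-45), np.int64(95)), (np.int64(558), np.int64(-49), np.int64(95))]
253 [(np.int64(560), np.int64(-35), np.int64(98)), (np.int64(559), np.int64(-39), np.int64(98)), (np.int64(558), np.int64(-42), np.int64(95)), (np.int64(558), np.int64(-45), np.int64(98)), (np.int64(558), np.int64(-49), np.int64(98))]
256 [(np.int64(559), np.int64(-35), np.int64(101)), (np.int64(559), np.int64(-39), np.int64(101)), (np.int64(558), np.int64(-42), np.int64(99)), (np.int64(559), np.int64(-44), np.int64(103)), (np.int64(558), np.int64(-49), np.int64(100))]
```

Depth shows the key still up at z=45 mm. The closed fingertips are actually at about 69 mm, because the fingers retract as they close. Contact should therefore come at TCP z of about 0.032.

>>> {"name": "jog_arm", "arguments": {
  "moves": [
    [0,0,0,-0.005,0],
    [0,0,0,-0.005,0],
    [0,0,0,-0.004,0],
    [0,0,0,-0.002,0],
    [0,0,0,-0.001,0],
    [0,0,0,0,0]
  ]
}}

```text
time_s: 3.92
ee_pos: [0.5505, -0.0415, 0.0385]
tool_rot: [0.999, -0.044, -0.0, -0.0]
ft_force: [0.8, 0.1, 0.2]
finger_gap: 0.0003
grip_force: 0.0
```

```bash
cat >> w.py <<'E'
def show():
    print(s["ee_pos"].round(4),s["ft_force"].round(1))
    for row in range(190,245,3): print(row,(X[row,[308,322,338]]*1000).round(0).tolist())
E
python3 -c "
from w import *;show()"
```

```text
[ 0.5505 -0.0415  0.0385] [0.8 0.1 0.2]
190 [[578.0, -35.0, 29.0], [nan, nan, nan], [577.0, -53.0, 30.0]]
193 [[577.0, -34.0, 30.0], [576.0, -43.0, 30.0], [575.0, -53.0, 32.0]]
196 [[575.0, -34.0, 31.0], [574.0, -43.0, 31.0], [573.0, -53.0, 30.0]]
199 [[573.0, -34.0, 31.0], [572.0, -43.0, 30.0], [571.0, -53.0, 31.0]]
202 [[571.0, -34.0, 31.0], [570.0, -43.0, 31.0], [569.0, -53.0, 31.0]]
205 [[569.0, -34.0, 32.0], [569.0, -43.0, 32.0], [567.0, -52.0, 30.0]]
208 [[567.0, -34.0, 32.0], [567.0, -42.0, 33.0], [566.0, -52.0, 31.0]]
211 [[565.0, -33.0, 32.0], [567.0, -42.0, 40.0], [564.0, -52.0, 32.0]]
214 [[565.0, -34.0, 38.0], [567.0, -42.0, 45.0], [562.0, -52.0, 33.0]]
217 [[565.0, -34.0, 43.0], [565.0, -42.0, 45.0], [562.0, -52.0, 39.0]]
220 [[564.0, -34.0, 45.0], [563.0, -42.0, 44.0], [562.0, -51.0, 45.0]]
223 [[562.0, -34.0, 45.0], [562.0, -42.0, 45.0], [561.0, -51.0, 45.0]]
226 [[560.0, -33.0, 45.0], [559.0, -42.0, 45.0], [559.0, -51.0, 45.0]]
229 [[559.0, -33.0, 46.0], [558.0, -42.0, 45.0], [557.0, -51.0, 45.0]]
232 [[557.0, -33.0, 46.0], [556.0, -41.0, 46.0], [555.0, -51.0, 44.0]]
235 [[559.0, -34.0, 57.0], [557.0, -42.0, 54.0], [557.0, -50.0, 56.0]]
238 [[560.0, -34.0, 63.0], [557.0, -41.0, 58.0], [558.0, -50.0, 61.0]]
241 [[559.0, -34.0, 65.0], [557.0, -41.0, 61.0], [558.0, -50.0, 65.0]]
244 [[560.0, -34.0, 70.0], [557.0, -41.0, 65.0], [558.0, -50.0, 70.0]]
```

>>> {"name": "jog_arm", "arguments": {
  "moves": [
    [0,0,0,-0.003,0],
    [0,0,0,-0.002,0],
    [0,0,0,-0.001,0],
    [0,0,0,-0.001,0],
    [0,0,0,-0.001,0],
    [0,0,0,-0.001,0],
    [0,0,0,-0.001,0]
  ]
}}

```text
time_s: 4.55
ee_pos: [0.5509, -0.0415, 0.029]
tool_rot: [0.999, -0.044, 0.0, 0.0]
ft_force: [-0.4, 0.4, 3.3]
finger_gap: 0.0006
grip_force: 1.4
```

>>> {"name": "jog_arm", "arguments": {
  "moves": [
    [0,0,0,-0.001,0],
    [0,0,0,-0.001,0],
    [0,0,0,-0.001,0]
  ]
}}

```text
time_s: 4.8
ee_pos: [0.5509, -0.0415, 0.0259]
tool_rot: [0.999, -0.044, 0.0, 0.0]
ft_force: [-0.2, 1.4, 2.5]
finger_gap: 0.0007
grip_force: 1.4
```

Contact shows about 3 N of friction, so the key is sliding.

>>> {"name": "jog_arm", "arguments": {
  "moves": [
    [0,0,0,-0.001,0],
    [0,0,0,-0.001,0],
    [0,0,0,-0.001,0],
    [0,0,0,-0.001,0]
  ]
}}

```text
time_s: 5.13
ee_pos: [0.551, -0.0416, 0.0225]
tool_rot: [0.999, -0.044, 0.0, 0.0]
ft_force: [-4.3, 1.0, 16.5]
finger_gap: 0.0003
grip_force: 8.3
```

>>> {"name": "jog_arm", "arguments": {
  "moves": [
    [0,0,0,-0.001,0],
    [0,0,0,-0.0005,0]
  ]
}}

```text
time_s: 5.3
ee_pos: [0.551, -0.0416, 0.0224]
tool_rot: [0.999, -0.043, 0.0, 0.0]
ft_force: [-5.9, 1.2, 23.2]
finger_gap: 0.0006
grip_force: 11.9
```

```bash
python3 -c "
from w import *;show()"
```

```text
[ 0.551  -0.0416  0.0224] [-5.9  1.2 23.2]
190 [[583.0, -36.0, 31.0], [582.0, -44.0, 31.0], [581.0, -53.0, 31.0]]
193 [[581.0, -36.0, 31.0], [581.0, -44.0, 31.0], [579.0, -53.0, 29.0]]
196 [[579.0, -35.0, 30.0], [579.0, -43.0, 31.0], [578.0, -52.0, 31.0]]
199 [[577.0, -35.0, 30.0], [577.0, -43.0, 31.0], [576.0, -52.0, 31.0]]
202 [[576.0, -35.0, 31.0], [575.0, -43.0, 31.0], [574.0, -52.0, 30.0]]
205 [[574.0, -35.0, 30.0], [573.0, -43.0, 30.0], [572.0, -52.0, 30.0]]
208 [[573.0, -35.0, 31.0], [572.0, -43.0, 31.0], [571.0, -52.0, 31.0]]
211 [[571.0, -35.0, 31.0], [570.0, -43.0, 31.0], [569.0, -52.0, 30.0]]
214 [[569.0, -35.0, 32.0], [568.0, -43.0, 32.0], [567.0, -52.0, 31.0]]
217 [[568.0, -34.0, 33.0], [566.0, -42.0, 31.0], [566.0, -52.0, 31.0]]
220 [[566.0, -34.0, 32.0], [565.0, -42.0, 34.0], [564.0, -51.0, 32.0]]
223 [[564.0, -34.0, 33.0], [564.0, -42.0, 34.0], [563.0, -51.0, 33.0]]
226 [[563.0, -34.0, 35.0], [562.0, -42.0, 34.0], [561.0, -51.0, 33.0]]
229 [[561.0, -34.0, 35.0], [560.0, -42.0, 34.0], [559.0, -51.0, 35.0]]
232 [[559.0, -34.0, 35.0], [558.0, -42.0, 33.0], [557.0, -51.0, 33.0]]
235 [[560.0, -34.0, 41.0], [557.0, -42.0, 36.0], [558.0, -51.0, 41.0]]
238 [[560.0, -34.0, 45.0], [558.0, -42.0, 42.0], [559.0, -50.0, 46.0]]
241 [[559.0, -34.0, 49.0], [557.0, -42.0, 45.0], [558.0, -50.0, 49.0]]
244 [[560.0, -35.0, 54.0], [558.0, -42.0, 50.0], [558.0, -50.0, 54.0]]
```

The large key is at its bottom stop: its top is at 34 mm and the force rose to 23 N. I'll lift off and move over the bar key.

>>> {"name": "jog_arm", "arguments": {
  "moves": [
    [0,0,0,0.01,0],
    [0,0,0,0.02,0],
    [0,0,0,0.02,0],
    [0,0.0018,0.0204,0,0],
    [0,0.0018,0.0204,0,0],
    [0,0.0018,0.0204,0,0],
    [0,0.0018,0.0204,0,0],
    [0,0.0018,0.0204,0,0],
    [0,0.0018,0.0204,0,0],
    [0,0.0018,0.0204,0,0],
    [0,0.0018,0.0204,0,0],
    [0,0,0,0,0],
    [0,0,0,0,0]
  ]
}}

```text
time_s: 6.43
ee_pos: [0.5648, 0.1224, 0.0701]
tool_rot: [0.999, -0.042, -0.0, 0.0]
ft_force: [0.5, -0.0, -0.1]
finger_gap: 0.0006
grip_force: 0.0
```

Run:
```python
from w import *
import cv2
print(s["ee_pos"].round(4),s["ft_force"].round(1))
cv2.imwrite("pics/w3.png",p[100:400])
m=(abs(X[...,2]-.0445)<.003)&(X[...,0]>.52)&(X[...,0]<.6)
n,l,st,cc=cv2.connectedComponentsWithStats(m.astype(np.uint8))
for j in range(1,n):
    if st[j,4]>60:
        P=X[l==j];print(cc[j].round(0),st[j,4],P.min(0).round(4),P.max(0).round(4))
```

```text
[0.5648 0.1224 0.0701] [ 0.5 -0.  -0.1]
[326. 210.] 928 [0.5572 0.111  0.0415] [0.5882 0.1283 0.0468]
[400. 221.] 1289 [0.5459 0.0531 0.0415] [0.5741 0.0816 0.0464]
[467. 220.] 375 [0.5465 0.0046 0.0417] [0.5642 0.0224 0.0461]
```

View pics/w3.png

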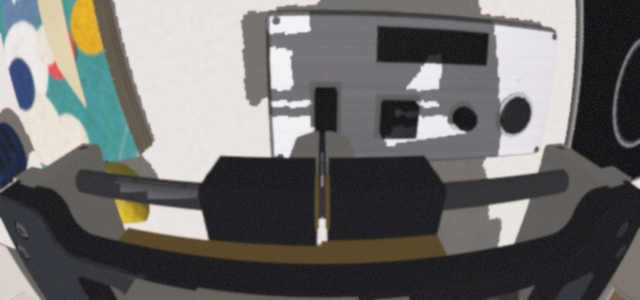

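The bar is directly ahead of the fingers, at about (326,110) in the crop, centred at y≈0.1205 m. The small round key is still up. A 2 mm shift in y, then press.

>>> {"name": "jog_arm", "arguments": {
  "moves": [
    [0,0,-0.002,-0.01,0],
    [0,0,0,-0.015,0],
    [0,0,0,-0.01,0],
    [0,0,0,-0.002,0],
    [0,0,0,-0.001,0],
    [0,0,0,-0.001,0],
    [0,0,0,-0.001,0],
    [0,0,0,-0.001,0],
    [0,0,0,-0.001,0],
    [0,0,0,-0.001,0],
    [0,0,0,-0.001,0],
    [0,0,0,-0.001,0],
    [0,0,0,-0.001,0]
  ]
}}

```text
time_s: 7.57
ee_pos: [0.5655, 0.1196, 0.0246]
tool_rot: [0.999, -0.044, 0.0, 0.0]
ft_force: [-0.7, -1.9, 2.9]
finger_gap: 0.0003
grip_force: 1.4
```

>>> {"name": "jog_arm", "arguments": {
  "moves": [
    [0,0,0,-0.001,0],
    [0,0,0,-0.0005,0]
  ]
}}

```text
time_s: 7.73
ee_pos: [0.5655, 0.1196, 0.0229]
tool_rot: [0.999, -0.044, 0.0, 0.0]
ft_force: [-0.5, -1.6, 3.5]
finger_gap: 0.0004
grip_force: 1.4
```

>>> {"name": "jog_arm", "arguments": {
  "moves": [
    [0,0,0,-0.001,0],
    [0,0,0,-0.0005,0]
  ]
}}

```text
time_s: 7.9
ee_pos: [0.5656, 0.1196, 0.0225]
tool_rot: [0.999, -0.044, 0.0, 0.0]
ft_force: [-3.4, -2.6, 14.8]
finger_gap: 0.0003
grip_force: 7.4
```

>>> {"name": "jog_arm", "arguments": {
  "moves": [
    [0,0,0,-0.001,0],
    [0,0,0,0,0]
  ]
}}

```text
time_s: 8.07
ee_pos: [0.5656, 0.1196, 0.0224]
tool_rot: [0.999, -0.043, 0.001, 0.0]
ft_force: [-4.8, -3.1, 17.7]
finger_gap: 0.0005
grip_force: 8.7
```

The bar is bottomed too. Next is the square key.

>>> {"name": "jog_arm", "arguments": {
  "moves": [
    [0,0,0,0.01,0],
    [0,0,0,0.02,0],
    [0,0,0,0.02,0],
    [0,-0.0014,-0.013,0,0],
    [0,-0.0014,-0.013,0,0],
    [0,-0.0014,-0.013,0,0],
    [0,-0.0014,-0.013,0,0],
    [0,0,0,0,0],
    [0,0,0,0,0]
  ]
}}

```text
time_s: 8.82
ee_pos: [0.5589, 0.0664, 0.0695]
tool_rot: [0.999, -0.045, -0.001, -0.0]
ft_force: [0.1, 0.3, 0.1]
finger_gap: 0.0001
grip_force: 0.0
```

>>> {"name": "jog_arm", "arguments": {
  "moves": [
    [0,0,0,-0.01,0],
    [0,0,0,-0.015,0],
    [0,0,0,-0.01,0],
    [0,0,0,-0.002,0],
    [0,0,0,-0.001,0],
    [0,0,0,-0.001,0],
    [0,0,0,-0.001,0],
    [0,0,0,-0.001,0],
    [0,0,0,-0.001,0],
    [0,0,0,-0.001,0],
    [0,0,0,-0.001,0],
    [0,0,0,-0.001,0],
    [0,0,0,-0.001,0]
  ]
}}

```text
time_s: 9.9
ee_pos: [0.5598, 0.0678, 0.0245]
tool_rot: [0.999, -0.044, 0.0, -0.0]
ft_force: [-0.4, 2.4, 2.4]
finger_gap: 0.0007
grip_force: 1.4
```

>>> {"name": "jog_arm", "arguments": {
  "moves": [
    [0,0,0,-0.001,0],
    [0,0,0,-0.001,0]
  ]
}}

```text
time_s: 10.07
ee_pos: [0.5598, 0.0678, 0.0225]
tool_rot: [0.999, -0.044, 0.0, -0.0]
ft_force: [-1.9, 1.7, 14.1]
finger_gap: 0.0001
grip_force: 7.7
```

>>> {"name": "jog_arm", "arguments": {
  "moves": [
    [0,0,0,-0.0005,0],
    [0,0,0,0,0]
  ]
}}

```text
time_s: 10.23
ee_pos: [0.5598, 0.0678, 0.0225]
tool_rot: [0.999, -0.044, 0.0, -0.0]
ft_force: [-2.2, 2.2, 7.0]
finger_gap: 0.0006
grip_force: 3.8
```

>>> {"name": "jog_arm", "arguments": {
  "moves": [
    [0,0,0,0.01,0],
    [0,0,0,0.03,0],
    [0,0,0,0.04,0],
    [0,-0.03,0,0.02,0],
    [0,-0.03,0,0.02,0],
    [0,-0.03,0,0,0],
    [0,0,0,0,0],
    [0,0,0,0,0]
  ]
}}

```text
time_s: 10.9
ee_pos: [0.4689, 0.0675, 0.1427]
tool_rot: [0.999, -0.044, 0.001, 0.0]
ft_force: [0.2, 0.6, 0.5]
finger_gap: 0.0007
grip_force: 0.0
```

Run:
```python
from w import *
print(s["time_s"],s["ee_pos"].round(4),s["ft_force"].round(1))
for n,x,y in(("large",.551,-.041),("small",.5555,.0133),("square",.560,.0673),("bar",.565,.1205)):
    m=(abs(X[...,0]-x)<.006)&(abs(X[...,1]-y)<.006); print(n,m.sum(),np.nanmedian(X[m][:,2]).round(4) if m.any() else None)
import cv2
q,_=env.camera("top");cv2.imwrite("pics/t2.png",cv2.resize(q[90:270,160:480],None,fx=2.4,fy=2.4))
```

```text
10.9 [0.4689 0.0675 0.1427] [0.2 0.6 0.5]
large 142 0.0343
small 173 0.0444
square 169 0.0344
bar 160 0.0342
```

View pics/t2.png

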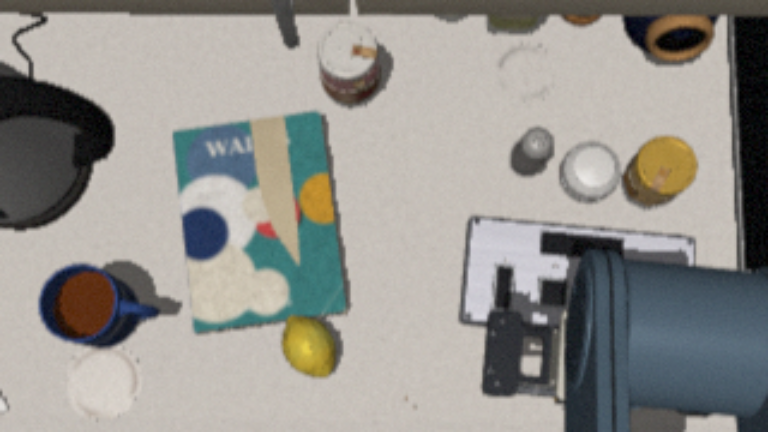

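The large, bar and square keys are down (tops at 34 mm) and the small round key is still up (44 mm). The timer, salt, honey (crop 590,170 / 537,145 / 662,168) and mug (85,300) stand where they were, and the arm is clear.

```bash
python3 -c "
from plant import env
print(env.hand_in())"
```

```text
the job is handed in; nothing more can be done
None
```

I pressed the large round, bar and square keys fully down in that order and handed the job in at about 11 s; the small round key stayed up, nothing around the box moved, and the highest push reading was about 24 N.

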